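# Clear the bench pile onto its marked rests

### The job

Take the pile on the bench apart from the top down, one thing at a time, and set each thing upright in the middle of the wooden rest whose inlaid outline matches it: the white thread spool, then the yellow wax block, then the black tape roll, then the green tin. Lay the wax block and the tin squarely on their outlines, set everything down rather than dropping it, tip nothing over, and leave the paint jar and the glass dish where they stand.

Things in the scene. Friction and masses are not known exactly. Their poses are not given: they have to be found in the camera images.
- spool_center (a point): White spool of thread with brown wooden ends, standing upright on top of the pile: a cylinder 41 mm in diameter and 50 mm high (a thin end of thread sticks out and is only seen, not felt). The point is on its axis, half-way up; z is the axis, up. Grasp it across the diameter.
- wax_center (a point): Yellow beeswax block lying flat under the spool, second from the top: 34 mm (own x) by 52 mm (own y) by 19 mm high. The point is its centre, half-way up. Grasp it across the 34 mm, with the fingertips above the tape roll beneath.
- tape_center (a point): Roll of black tape lying flat under the wax, third from the top: 57 mm outer diameter, 19 mm high, solid to the touch. The point is its centre, half-way up; z is the axis, up. Grasp it across the outside, with the fingertips above the tin beneath.
- tin_center (a point): Closed tin with a green lid (the lid does not open), standing on the table at the bottom of the pile: 65 mm (own x) by 97 mm (own y) by 26 mm high. The point is its centre, half-way up. Grasp it across the 65 mm.
- spool_rest: Fixed flat light-wood plaque, 6 mm thick, round, 72 mm across, with a white inlaid disc 41 mm across and a small dark dot in the middle: the place of the thread spool. Origin: centre of its underside, on the table; z up, so the top face is at z = +6 mm. It may lie anywhere on the work area, in any order among the other rests, turned up to 0.7 rad.
- wax_rest: Fixed flat light-wood plaque, 6 mm thick, 62 mm (own x) by 80 mm (own y), with a yellow inlaid rectangle 34 by 52 mm, long side along own y: the place of the wax block. Origin: centre of its underside, on the table; z up, so the top face is at z = +6 mm. It may lie anywhere on the work area, in any order among the other rests, turned up to 0.7 rad.
- tape_rest: Fixed flat light-wood plaque, 6 mm thick, round, 88 mm across, with a black inlaid ring 57 mm across: the place of the tape roll. Origin: centre of its underside, on the table; z up, so the top face is at z = +6 mm. It may lie anywhere on the work area, in any order among the other rests, turned up to 0.7 rad.
- tin_rest: Fixed flat light-wood plaque, 6 mm thick, 95 mm (own x) by 125 mm (own y), with a green inlaid rectangle 67 by 97 mm, long side along own y: the place of the tin. Origin: centre of its underside, on the table; z up, so the top face is at z = +6 mm. It may lie anywhere on the work area, in any order among the other rests, turned up to 0.7 rad.
- jar: Loose paint jar with a white lid and an orange label, 53 mm across, 78 mm high, to be left alone. Origin: centre of its underside. It stands to the left of the rests, in front of the tall fixed green eyelet press (at y = 0.08 to 0.26 m, over 0.25 m high); all rests and the pile lie to the right of the press (y below 0), so nothing need be carried over it.
- dish: Loose small round glass dish, 65 mm across, 33 mm high, to be left alone; it stands on the far side, just left of the rests. Origin: centre of its underside.
Things that resemble listed ones, but are neither listed nor needed, are in the scene too. What is shaped like the spool_rest but red is not meant.

How it is judged:
By the outcome, as a careful person would: the job done as asked, in the order asked, and still so for the second after the job is handed in, with the robot touching nothing.
It also fails if it takes over 112 s, if anything falls off the work surface, if the arm or the gripper's body presses on something with over 40 N, if the wrist force passes 120 N, or if a joint passes its speed limit or range.

### The arm

A 6-joint arm with a two-finger parallel gripper is mounted at the origin on the work surface; the furniture and walls round the work are solid. World frame = base frame: x ahead of the robot, y to its left, z up, the work surface at z = 0. Lengths are in m, angles in degrees, forces in N, time in s.
With the tool pointing down it reaches from about 0.375 to 0.925 m from the base axis. Payload 5.7 kg.
Tool frame: the origin (TCP) lies on the centre line of the jaws, within the pads' length; the fingertips stand 25 mm ahead of it and the grasp point (between the pads) lies 6 mm ahead of it; z points along the fingers, y is the line along which they close (so a half turn about z gives the same grasp; the last joint's range is limited). The gripper opens to 88 mm and grips with 3 to 60 N. Pads are 20 mm wide; open, the fingers measure 115 mm over their backs; the gripper's body (75 mm by 178 mm) begins 61 mm behind the grasp point.
Start: joints at [65.483, 20.558, 86.54, -0, 72.909, -6.595], TCP at [0.185, 0.571, 0.248] pointing down, gripper open.
Joint ranges: [-170.27, 170.27], [-57.76, 135], [12.27, 136.19], [-55.21, 235.2], [11.17, 155.16], [-170.74, 170.74]. Speed limits (degrees/s): [136.94, 136.94, 180, 180, 180, 180].

### API

Orientations are given as a 3x3 rotation matrix whose columns are the frame's x, y, z axes.
In Python, from workcell import monitor, grab_frame, camera_params, job gives the robot as it stands.
- The arm moves only by the tool play_rows, never from a script. Its argument "deltas" is one flat list of numbers, 6 for each row, row after row: the shift along the tool's x, y, z in m, then the turn, a rotation vector about the tool's x, y, z in rad. A call has 1 to 8 rows; each row is the pose to reach, as a shift and turn from the pose commanded when the call began, along the tool's axes at that moment; what a row does not reach only later rows make up. A row lasts 1/8 s, in which the tool goes at most 62.5 mm and 10.7 degrees, less where a joint would pass 70% of its speed; a pose out of reach is approached as far as the arm can. A call with a gripper value outside its range is refused whole. "hand" is the finger opening in m, from 0 to 0.0878, set as the call begins (left out, the last holds). The fingers move at their own pace and stop on an object; the grip force is fixed at half the most. Time passes only in rows, so rows that repeat a pose let the fingers close. It gives the time, the measured TCP pose, the force, the opening and the grip force at its end, in the units of the state.
- monitor.get_state(): the state, without advancing time (a new reading comes with each control period).
- grab_frame(name): name is "side" or "top" or "wrist"; returns (picture, depth): 384x512x3 uint8, blue, green, red; 384x512 float32, m along the optical axis (not along the pixel's ray), 0 where there is no reading.
- camera_params(name): a dict with "fx", "fy", "cx", "cy" (pixels), "R" (3x3) and "t" (3): a world point X has camera coordinates R X + t; the wrist camera has in their place "mount" (4x4, takes a point from camera to tool coordinates, whose origin is the TCP and whose axes are the flange's). Camera axes: x right, y down, z forward; pixel columns grow to the right and rows downward; lengths in m; the calibration is good to about 2 mm. A picture is of the moment at which its call begins: read the wrist's pose just before it. camera_params takes no time and is no camera call.
- job.close_job(): hands the job in; it is judged then, once.
The state is a dict: "time_s": time; "joints": joint angles; "qvel": joint speeds; "effort": joint torques, N m; "tool_pos": TCP position; "ee_rot": TCP orientation; "ft_force": force on the tool from outside, world axes, zero at the start; "wrist_torque": the same for the moment, N m; "gripper_width": finger opening in m; "grasp_force": force on a finger pad.
Only numpy, scipy, OpenCV 4.12 (cv2) and the standard library are available. Lean on these libraries where they do the work, as an engineer would, in place of code of your own. Each camera call takes 0.05 s, during which the arm holds its last target. There are 200 camera calls.

## Working session

There is one attempt and no reset: what is moved stays moved. The work goes in short steps, Python scripts to look and compute and a tool call to move; the robot and the scene stay as the last step left them, time stands still between calls to the robot, and variables do not carry over. Pictures are saved under pics/ and viewed, at most 16 in all, crops included, and the job is handed in when it is done.

Besides the shell and the picture viewer there is one more tool, called after "Emit:" in YAML: its name, and indented under it one key for each argument. play_rows: Moves the arm, as the interface text tells. Its arguments: {"type":"object","properties":{"deltas":{"type":"array","items":{"type":"number"}},"hand":{"type":"number"}},"required":["deltas"]}

```bash
mkdir -p pics; ls; python3 - <<'E'
from workcell import monitor, grab_frame, camera_params, job
import numpy as np, cv2
s=monitor.get_state(); print(s['time_s'],s['tool_pos'],np.round(s['ee_rot'],3))
for n in ("top","side"):
    p,d=grab_frame(n); cv2.imwrite(f'pics/{n}0.png',p); np.save(f'{n}0.npy',d); c=camera_params(n)
    print(n,c['fx'],c['cx'],c['cy'],np.round(c['R'],3).tolist(),c['t'])
print(camera_params('wrist'))
E
```

```text
pics
0.0 [0.18436471 0.57031072 0.24682169] [[-0.951  0.308 -0.001]
 [ 0.308  0.951 -0.002]
 [ 0.    -0.002 -1.   ]]
top 496.3442696879575 258.21524755241023 191.7891683804785 [[0.108, -0.994, -0.0], [-0.972, -0.106, -0.211], [0.21, 0.023, -0.977]] [-0.10222601  0.45164375  1.04898966]
side 349.0156656653925 253.87561839795993 195.21696893665094 [[-0.978, -0.207, -0.003], [-0.134, 0.645, -0.753], [0.158, -0.736, -0.659]] [0.4430926  0.16201217 0.77263728]
{'fx': 340.36125725869516, 'fy': 340.36125725869516, 'cx': 254.88208261160133, 'cy': 193.8701713685209, 'mount': array([[-2.66303620e-04, -9.60728450e-01, -2.77490133e-01,
         7.65596731e-02],
       [ 9.99999721e-01, -4.49685682e-04,  5.97218652e-04,
         9.29176665e-04],
       [-6.98548289e-04, -2.77489897e-01,  9.60728301e-01,
        -1.36571038e-01],
       [ 0.00000000e+00,  0.00000000e+00,  0.00000000e+00,
         1.00000000e+00]])}
```

View pics/top0.png

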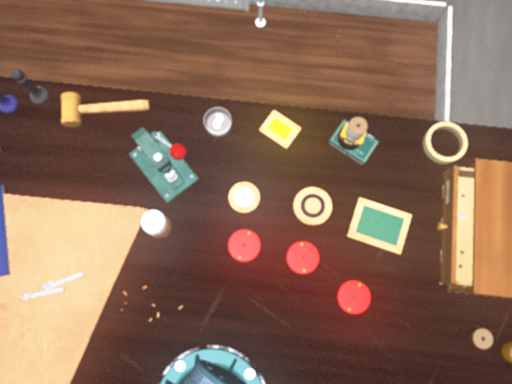

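View pics/side0.png

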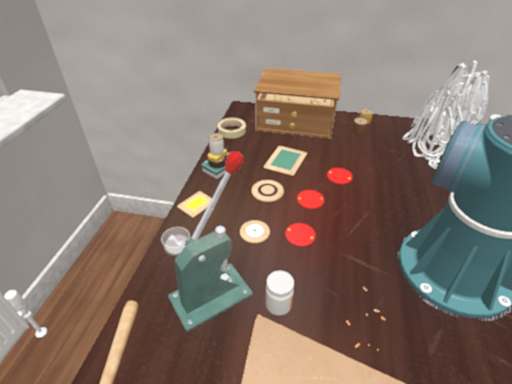

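The top view shows the dish (217,121), wax rest (280,129), pile (354,140), spool rest (243,197), tape rest (313,206), tin rest (379,225), jar (155,222) and press (165,160). The side view agrees with this. The red discs are decoys.

```bash
cat > h.py <<'E'
from workcell import monitor, grab_frame, camera_params, job
import numpy as np, cv2
from scipy.spatial.transform import Rotation as Ro
def cam(n):
    c=camera_params(n)
    if n!='wrist': return c,c['R'].T,-c['R'].T@c['t']
    s=monitor.get_state(); R=np.array(s['ee_rot']); m=c['mount']
    return c,R@m[:3,:3],R@m[:3,3]+np.array(s['tool_pos'])
def cast(C,uv,z):
    c,R,o=C; uv=np.atleast_2d(uv).astype(float)
    d=np.c_[(uv[:,0]-c['cx'])/c['fx'],(uv[:,1]-c['cy'])/c['fy'],np.ones(len(uv))]@R.T
    return o+d*((z-o[2])/d[:,2])[:,None]
def blobs(p,lo,hi,amin=60):
    m=cv2.inRange(cv2.cvtColor(p,cv2.COLOR_BGR2HSV),lo,hi)
    cs,_=cv2.findContours(m,cv2.RETR_EXTERNAL,cv2.CHAIN_APPROX_NONE)
    return sorted([c[:,0] for c in cs if cv2.contourArea(c)>amin],key=lambda c:-cv2.contourArea(c))
def rect(P): # world xy contour -> centre, sizes, angle of long side (deg, from world x)
    (c,(w,h),a)=cv2.minAreaRect((P[:,:2]*1000).astype(np.float32))
    if w<h: w,h,a=h,w,a+90
    return np.round(c,1),round(w,1),round(h,1),round((a+90)%180-90,1)
def delta(xyz,yaw):
    """shift and turn, in tool axes, from the measured pose to TCP xyz, pointing down, tool y at yaw deg from world x (mod 180)"""
    s=monitor.get_state(); R=np.array(s['ee_rot']); best=None
    for k in (0,180):
        t=np.radians(yaw+k); y=np.array([np.cos(t),np.sin(t),0]); z=np.array([0,0,-1.]); T=np.c_[np.cross(y,z),y,z]
        r=Ro.from_matrix(R.T@T).as_rotvec()
        if best is None or np.linalg.norm(r)<np.linalg.norm(best): best=r
    return np.round(R.T@(np.array(xyz)-s['tool_pos']),4),np.round(best,3)
E
python3 - <<'E'
from h import *
p=cv2.imread('pics/top0.png'); C=cam('top')
print('yellow');[print(rect(cast(C,b,.006)),b.mean(0)) for b in blobs(p,(22,120,120),(35,255,255))]
print('green');[print(rect(cast(C,b,.006)),rect(cast(C,b,.026)),b.mean(0)) for b in blobs(p,(60,60,30),(95,255,255),150)]
print('wood');[print(rect(cast(C,b,.006)),b.mean(0)) for b in blobs(p,(12,40,170),(30,160,255),150)]
d=np.load('top0.npy')
for u,v in [(354,126),(352,130),(217,121),(155,215),(178,151),(150,135),(354,124)]:
    z0=d[v,u]; c,R,o=C; print((u,v),o+R@(z0*np.array([(u-c['cx'])/c['fx'],(v-c['cy'])/c['fy'],1])))
cv2.imwrite('pics/pile.png',cv2.resize(p[100:180,310:400],None,fx=6,fy=6))
E
```

```text
yellow
(array([627.2, -85.8]), 49.7, 32.0, 60.9) [279.75471698 128.26415094]
(array([625.3, 422.8]), 63.6, 21.4, 11.0) [ 66.53246753 108.41558442]
green
(array([518.1, 186.3]), 180.2, 88.1, 45.3) (array([512.9, 181.6]), 177.0, 86.5, 45.3) [156.37931034 160.09195402]
(array([79.9,  8.7]), 212.1, 69.1, -83.8) (array([82.6,  7.2]), 208.3, 67.8, -83.8) [209.92520776 369.71468144]
(array([ 422.4, -333.3]), 90.8, 60.9, 77.2) (array([ 419. , -328.7]), 89.2, 59.8, 77.2) [379.53225806 225.        ]
(array([ 606.1, -274.8]), 62.6, 61.2, -25.1) (array([ 599.3, -271.3]), 61.5, 60.1, -25.1) [359.91764706 149.49411765]
wood
(array([201.9, 359.5]), 407.0, 332.2, 0.6) [ 56.357022  280.7394247]
(array([ 449. , -562.6]), 309.9, 133.1, 0.1) [482.85       227.01578947]
(array([ 422.1, -332.6]), 129.2, 99.0, 77.1) [379.39130435 225.375     ]
(array([ 637.2, -476.5]), 101.5, 100.7, -83.8) [445.40322581 141.63709677]
(array([ 451.1, -178.5]), 90.3, 89.0, 50.4) [312.44545455 205.47272727]
(array([642.4, 336.2]), 207.4, 78.6, -79.0) [ 98.46017699 106.57522124]
(array([626.6, -85.9]), 84.4, 66.3, 61.2) [279.91836735 128.69387755]
(array([454.8, -20.6]), 73.5, 72.6, -83.8) [243.63333333 196.78888889]
(array([ 642.4, -260.8]), 68.1, 57.7, -3.2) [353.86138614 132.25742574]
(array([ 199.3, -568.4]), 41.4, 39.5, -83.8) [482.53703704 338.46296296]
(354, 126) [ 0.61055626 -0.24211135  0.11496994]
(352, 130) [ 0.60214258 -0.23891671  0.11224411]
(217, 121) [0.62268946 0.0615105  0.02427416]
(155, 215) [0.37981721 0.15950735 0.07720169]
(178, 151) [0.461544   0.08559624 0.30341801]
(150, 135) [0.528141   0.17445729 0.16466001]
(354, 124) [ 0.61511826 -0.24183705  0.11478808]
```

View pics/pile.png

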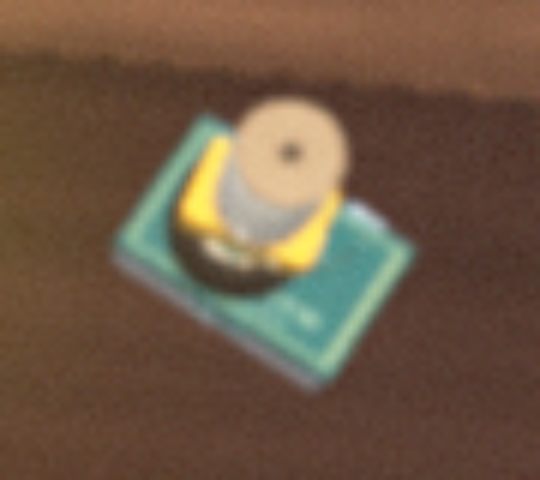

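The crop shows the spool top face centred near full-frame pixel (358.7,125.3), on the wax, tape and tin. I'll lift clear of the press and carry the hand over to the pile.

Emit:
play_rows:
  deltas: [0, 0, -0.06, 0, 0, 0, 0, 0, -0.12, 0, 0, 0, 0, 0, -0.18, 0, 0, 0, -0.03, -0.03, -0.2, 0, 0, 0, -0.07, -0.07, -0.2, 0, 0, 0, -0.11, -0.11, -0.2, 0, 0, 0, -0.15, -0.15, -0.2, 0, 0, 0, -0.19, -0.19, -0.2, 0, 0, 0]
  hand: 0.0878

```text
time_s: 1.1
tool_pos: [0.3072, 0.3299, 0.4473]
ee_rot: [[-0.952, 0.307, -0.0], [0.307, 0.952, -0.0], [0.0, -0.0, -1.0]]
ft_force: [1.0, 0.2, 0.0]
gripper_width: 0.0878
grasp_force: 0.0
```

Emit:
play_rows:
  deltas: [-0.04, -0.04, 0, 0, 0, 0, -0.08, -0.08, 0, 0, 0, 0, -0.12, -0.12, 0, 0, 0, 0, -0.16, -0.16, 0, 0, 0, 0, -0.2, -0.2, 0, 0, 0, 0, -0.24, -0.24, 0, 0, 0, 0, -0.28, -0.28, 0, 0, 0, 0, -0.32, -0.32, 0, 0, 0, 0]

```text
time_s: 2.1
tool_pos: [0.5133, -0.0731, 0.4473]
ee_rot: [[-0.951, 0.308, -0.0], [0.308, 0.951, 0.0], [0.001, 0.0, -1.0]]
ft_force: [0.5, 0.1, 1.1]
gripper_width: 0.0878
grasp_force: 0.0
```

Emit:
play_rows:
  deltas: [-0.04, -0.03, 0.04, 0, 0, 0, -0.08, -0.06, 0.08, 0, 0, 0, -0.12, -0.09, 0.12, 0, 0, 0, -0.15, -0.13, 0.15, 0, 0, 0, -0.15, -0.13, 0.18, 0, 0, 0, -0.15, -0.13, 0.18, 0, 0, 0]

```text
time_s: 2.85
tool_pos: [0.6137, -0.2408, 0.2641]
ee_rot: [[-0.951, 0.309, -0.006], [0.309, 0.951, 0.003], [0.007, 0.001, -1.0]]
ft_force: [0.3, -0.7, 0.4]
gripper_width: 0.088
grasp_force: 0.0
```

```bash
python3 - <<'E'
from h import *
s=monitor.get_state(); print(s['time_s'],s['tool_pos'],s['ft_force'],np.round(s['joints'],1))
C=cam('wrist'); p,d=grab_frame('wrist'); cv2.imwrite('pics/w1.png',p); np.save('w1.npy',d)
E
```

```text
2.85 [ 0.61369852 -0.24075359  0.26412441] [ 0.25273658 -0.66938544  0.39063681] [-27.4  24.9  77.1   0.   78.4 -99.4]
```

View pics/w1.png

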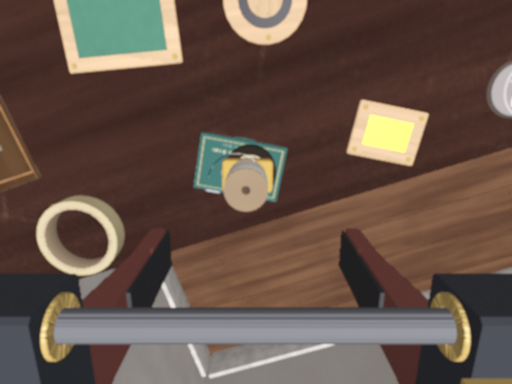

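The wrist view shows the spool's top face centred near (246,190), with the hand about 40 mm too far out or still high.

```bash
python3 - <<'E'
from h import *
C=cam('wrist'); p=cv2.imread('pics/w1.png'); d=np.load('w1.npy'); c,R,o=C
print('spool top',cast(C,[246,190],.114), d[190,246])
P=np.array([[ (u-c['cx'])/c['fx'],(v-c['cy'])/c['fy'],1] for v in range(384) for u in range(512)])*d.reshape(-1,1)
W=P@R.T+o; ok=(d.reshape(-1)>0)&(W[:,2]>.105)&(W[:,2]<.122)&(np.hypot(W[:,0]-.6,W[:,1]+.24)<.06)
q=W[ok]; print(ok.sum(),cv2.minEnclosingCircle(q[:,:2].astype(np.float32)),q.mean(0))
print('top cam',cast(cam('top'),[358.7,125.3],.114))
E
```

```text
spool top [[ 0.61548252 -0.24793077  0.114     ]] 0.31385338
1513 ((0.614884078502655, -0.24848148226737976), 0.01979941315948963) [ 0.61412681 -0.24830607  0.11338546]
top cam [[ 0.6135799  -0.25214541  0.114     ]]
```

Emit:
play_rows:
  deltas: [-0.002, -0.007, 0.05, 0, 0, 0, -0.002, -0.007, 0.1, 0, 0, 0, -0.002, -0.007, 0.14, 0, 0, 0, -0.002, -0.007, 0.155, 0, 0, 0, -0.002, -0.007, 0.168, 0, 0, 0, -0.002, -0.007, 0.168, 0, 0, 0, -0.002, -0.007, 0.168, 0, 0, 0]

```text
time_s: 3.78
tool_pos: [0.6164, -0.2489, 0.1013]
ee_rot: [[-0.952, 0.308, 0.002], [0.308, 0.952, -0.001], [-0.003, -0.001, -1.0]]
ft_force: [-0.3, -0.3, -0.2]
gripper_width: 0.0879
grasp_force: 0.0
```

Emit:
play_rows:
  deltas: [0, 0, 0, 0, 0, 0, 0, 0, 0, 0, 0, 0, 0, 0, 0, 0, 0, 0, 0, 0, 0, 0, 0, 0, 0, 0, 0, 0, 0, 0, 0, 0, 0, 0, 0, 0]
  hand: 0.03

```text
time_s: 4.53
tool_pos: [0.6154, -0.2485, 0.0997]
ee_rot: [[-0.951, 0.308, -0.0], [0.308, 0.951, -0.0], [0.0, -0.0, -1.0]]
ft_force: [-0.2, -0.8, -0.2]
gripper_width: 0.0401
grasp_force: 30.0
```

Emit:
play_rows:
  deltas: [0, 0, -0.01, 0, 0, 0, 0, 0, -0.03, 0, 0, 0, 0, 0, -0.06, 0, 0, 0, 0, 0, -0.1, 0, 0, 0, 0, 0, -0.13, 0, 0, 0, 0, 0, -0.15, 0, 0, 0, 0, 0, -0.15, 0, 0, 0, 0, 0, -0.15, 0, 0, 0]

```text
time_s: 5.52
tool_pos: [0.6149, -0.2482, 0.249]
ee_rot: [[-0.951, 0.308, -0.001], [0.308, 0.951, 0.0], [0.001, 0.0, -1.0]]
ft_force: [-0.1, -0.8, -1.0]
gripper_width: 0.0404
grasp_force: 30.0
```

```bash
python3 - <<'E'
from h import *
C=cam('wrist'); p,d=grab_frame('wrist'); cv2.imwrite('pics/w2.png',p)
s=monitor.get_state(); print(s['time_s'],s['tool_pos'])
print('wax',[(rect(cast(C,b,.064)),rect(cast(C,b,.006)),b.mean(0).round()) for b in blobs(p,(18,110,110),(38,255,255),150)])
print('white/wood',[(rect(cast(C,b,.006)),b.mean(0).round()) for b in blobs(p,(8,30,150),(30,160,255),300)])
E
```

```text
5.575 [ 0.61470812 -0.24806448  0.24847058]
wax [((array([ 611.7, -246.4]), 51.6, 35.6, 72.1), (array([ 624.2, -250.5]), 60.9, 42.1, 72.1), array([254., 174.])), ((array([ 613.8, -104.9]), 42.1, 26.8, 61.3), (array([626.7, -83.4]), 49.7, 31.6, 61.3), array([400., 131.])), ((array([ 810.8, -200.4]), 91.2, 19.8, -9.4), (array([ 859.2, -196.1]), 107.6, 23.4, -9.4), array([351., 329.])), ((array([ 746., -399.]), 91.4, 20.0, -26.3), (array([ 782.7, -430.6]), 107.9, 23.6, -26.3), array([159., 329.])), ((array([ 903.9, -146.7]), 149.1, 5.8, 72.0), (array([ 969.1, -132.8]), 176.0, 6.8, 72.0), array([412., 381.]))]
white/wood [((array([ 746. , -289.1]), 118.3, 93.1, 72.0), array([256., 278.])), ((array([ 632. , -479.3]), 102.3, 101.9, -20.2), array([ 78., 235.])), ((array([625.8, -83.8]), 81.5, 62.9, 60.9), array([399., 129.])), ((array([ 438.1, -333.4]), 126.1, 63.4, 76.9), array([120.,  39.])), ((array([ 622.2, -250.9]), 61.2, 45.5, 72.1), array([254., 174.])), ((array([ 476.6, -183.7]), 84.9, 33.9, 72.1), array([272.,  16.])), ((array([ 786.7, -434. ]), 94.9, 19.9, -22.7), array([158., 334.])), ((array([ 865.7, -192. ]), 93.4, 13.0, -14.4), array([353., 331.]))]
```

View pics/w2.png

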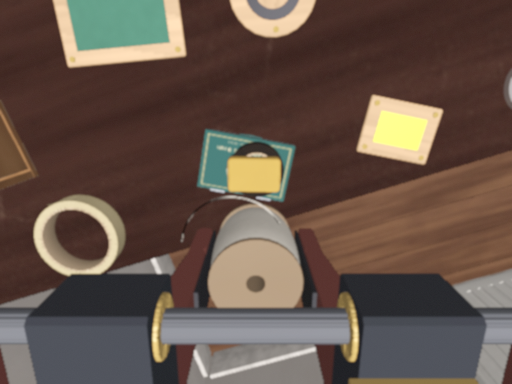

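The spool is held, with its top at (255,283). The wax lies on the tape at (254,174), long side at about 72°, and the wax rest is at (400,131). Next I'll carry the spool to its rest, turning the hand clear of the press.

Emit:
play_rows:
  deltas: [0.028, 0.021, 0, 0, 0, -0.17, 0.056, 0.042, 0, 0, 0, -0.34, 0.084, 0.063, 0, 0, 0, -0.51, 0.112, 0.084, 0, 0, 0, -0.68, 0.14, 0.105, 0.02, 0, 0, -0.85, 0.168, 0.126, 0.04, 0, 0, -1.02, 0.196, 0.147, 0.06, 0, 0, -1.19, 0.222, 0.167, 0.08, 0, 0, -1.36]

```text
time_s: 6.58
tool_pos: [0.4539, -0.0202, 0.1682]
ee_rot: [[-0.495, -0.869, -0.002], [-0.869, 0.495, 0.0], [0.001, 0.002, -1.0]]
ft_force: [0.2, 0.5, -0.6]
gripper_width: 0.0402
grasp_force: 30.0
```

Emit:
play_rows:
  deltas: [0, 0, 0, 0, 0, 0, 0, 0, 0, 0, 0, 0, 0, 0, 0, 0, 0, 0]

```text
time_s: 6.95
tool_pos: [0.4571, -0.0222, 0.1703]
ee_rot: [[-0.502, -0.865, 0.002], [-0.865, 0.502, -0.001], [-0.0, -0.002, -1.0]]
ft_force: [0.9, -0.7, 0.0]
gripper_width: 0.0405
grasp_force: 30.0
```

```bash
python3 - <<'E'
from h import *
C=cam('wrist'); p,d=grab_frame('wrist'); cv2.imwrite('pics/w3.png',p)
s=monitor.get_state(); print(s['time_s'],s['tool_pos'])
for b in blobs(p,(8,30,140),(30,170,255),300):
    w=cast(C,b,.006); print(rect(w),cv2.minEnclosingCircle((w[:,:2]*1000).astype(np.float32)),b.mean(0).round())
E
```

```text
7.0 [ 0.45695268 -0.02215307  0.17024944]
(array([624.9, -83.3]), 81.1, 63.8, 60.9) ((624.85546875, -82.99988555908203), 49.905540466308594) [ 67. 212.]
(array([504.3,  60.2]), 94.0, 74.0, -30.1) ((508.537109375, 68.62277221679688), 48.42301940917969) [255. 278.]
(array([ 458.4, -161.1]), 88.1, 56.0, -30.2) ((450.1728515625, -174.9575958251953), 44.180789947509766) [167.  35.]
(array([455.4, -14.5]), 79.6, 71.9, 58.3) ((462.36138916015625, -13.199002265930176), 46.018226623535156) [259. 186.]
(array([ 452.3, -172.7]), 37.0, 29.8, -30.2) ((450.4533386230469, -175.51666259765625), 18.771921157836914) [165.  17.]
(array([338.2, 280.6]), 51.1, 31.2, 60.3) ((336.0119323730469, 281.98822021484375), 28.29691505432129) [495. 366.]
(array([620.9,  65.1]), 83.8, 17.6, 51.6) ((619.8096923828125, 65.973388671875), 42.023902893066406) [160. 328.]
(array([449.6, 170.4]), 71.9, 10.3, 63.4) ((450.85308837890625, 169.75274658203125), 36.04978561401367) [353. 333.]
```

View pics/w3.png

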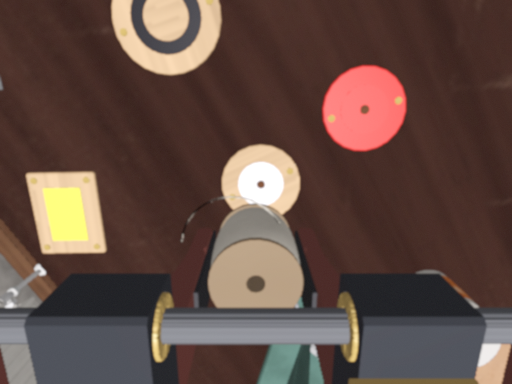

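The spool rest is visible with its dark dot at (261,184). The press is well clear of the hand.

```bash
python3 - <<'E'
from h import *
C=cam('wrist'); t=cast(C,[261,184],.006)[0]; print(t, cast(C,[255.5,284],.184)[0], cast(cam('top'),[243.5,196.9],.006))
print(delta([t[0],t[1],.044],150), np.round(C[1],2)[:,2])
E
```

```text
[ 0.45304549 -0.01695271  0.006     ] [ 0.45539104 -0.02304467  0.184     ] [[ 0.45354585 -0.01960394  0.006     ]]
(array([-0.0025,  0.0062,  0.1262]), array([-0.002,  0.   , -0.002])) [ 0.14  0.24 -0.96]
```

Emit:
play_rows:
  deltas: [-0.002, 0.004, 0.02, 0, 0, 0, -0.002, 0.004, 0.06, 0, 0, 0, -0.002, 0.004, 0.095, 0, 0, 0, -0.002, 0.004, 0.11, 0, 0, 0, -0.002, 0.004, 0.118, 0, 0, 0, -0.002, 0.004, 0.123, 0, 0, 0, -0.002, 0.004, 0.126, 0, 0, 0, -0.002, 0.004, 0.126, 0, 0, 0]

```text
time_s: 8.0
tool_pos: [0.4535, -0.0176, 0.044]
ee_rot: [[-0.5, -0.866, 0.001], [-0.866, 0.5, -0.0], [-0.0, -0.001, -1.0]]
ft_force: [0.4, -0.5, -0.5]
gripper_width: 0.04
grasp_force: 30.0
```

Emit:
play_rows:
  deltas: [0, 0, 0.0005, 0, 0, 0, 0, 0, 0.001, 0, 0, 0, 0, 0, 0.0015, 0, 0, 0, 0, 0, 0.002, 0, 0, 0, 0, 0, 0.002, 0, 0, 0]

```text
time_s: 8.62
tool_pos: [0.4537, -0.0175, 0.0434]
ee_rot: [[-0.5, -0.866, 0.002], [-0.866, 0.5, -0.0], [-0.0, -0.002, -1.0]]
ft_force: [-2.8, 1.8, 21.9]
gripper_width: 0.0408
grasp_force: 30.0
```

Emit:
play_rows:
  deltas: [0, 0, -0.001, 0, 0, 0, 0, 0, -0.001, 0, 0, 0]

```text
time_s: 8.88
tool_pos: [0.4536, -0.0175, 0.0435]
ee_rot: [[-0.5, -0.866, 0.001], [-0.866, 0.5, -0.0], [-0.0, -0.001, -1.0]]
ft_force: [-0.9, 0.6, 10.2]
gripper_width: 0.0405
grasp_force: 30.0
```

Emit:
play_rows:
  deltas: [0, 0, 0, 0, 0, 0, 0, 0, 0, 0, 0, 0, 0, 0, 0, 0, 0, 0, 0, 0, 0, 0, 0, 0]
  hand: 0.07

```text
time_s: 9.38
tool_pos: [0.453, -0.0175, 0.0425]
ee_rot: [[-0.5, -0.866, -0.0], [-0.866, 0.5, -0.0], [0.0, 0.0, -1.0]]
ft_force: [0.1, 0.5, -0.5]
gripper_width: 0.0696
grasp_force: 0.0
```

Emit:
play_rows:
  deltas: [0, 0, -0.02, 0, 0, 0, 0, 0, -0.06, 0, 0, 0, 0, 0, -0.11, 0, 0, 0, 0, 0, -0.16, 0, 0, 0, 0, 0, -0.18, 0, 0, 0, 0, 0, -0.18, 0, 0, 0, 0, 0, -0.18, 0, 0, 0]

```text
time_s: 10.25
tool_pos: [0.4522, -0.0174, 0.2216]
ee_rot: [[-0.5, -0.866, -0.002], [-0.866, 0.5, 0.0], [0.001, 0.002, -1.0]]
ft_force: [-1.0, -0.0, -0.9]
gripper_width: 0.0699
grasp_force: 0.0
```

```bash
python3 - <<'E'
from h import *
C=cam('wrist'); p,d=grab_frame('wrist'); cv2.imwrite('pics/w4.png',p)
s=monitor.get_state(); print(s['time_s'],s['tool_pos'])
c,R,o=C
P=np.array([[ (u-c['cx'])/c['fx'],(v-c['cy'])/c['fy'],1] for v in range(384) for u in range(512)])*d.reshape(-1,1)
W=P@R.T+o; ok=(d.reshape(-1)>0)&(W[:,2]>.048)&(W[:,2]<.07)&(np.hypot(W[:,0]-.4535,W[:,1]+.0175)<.05)
q=W[ok]; print(ok.sum(),cv2.minEnclosingCircle(q[:,:2].astype(np.float32)),q.mean(0))
for b in blobs(p,(8,30,140),(30,170,255),300):
    w=cast(C,b,.006); print(cv2.minEnclosingCircle((w[:,:2]*1000).astype(np.float32)),b.mean(0).round())
E
```

```text
10.3 [ 0.45206978 -0.01733018  0.22130082]
1371 ((0.4529573321342468, -0.01804882474243641), 0.019741052761673927) [ 0.45281826 -0.01848878  0.05536735]
((625.4314575195312, -83.96379089355469), 50.236602783203125) [ 84. 195.]
((453.4433288574219, -17.525745391845703), 36.57234573364258) [253. 169.]
((450.2762145996094, -174.92062377929688), 44.39369201660156) [172.  35.]
((450.40020751953125, -175.4798126220703), 18.96350860595703) [171.  26.]
((715.08984375, 58.07682800292969), 51.12337112426758) [ 95. 328.]
((378.98272705078125, 259.28912353515625), 43.54115676879883) [422. 333.]
```

View pics/w4.png

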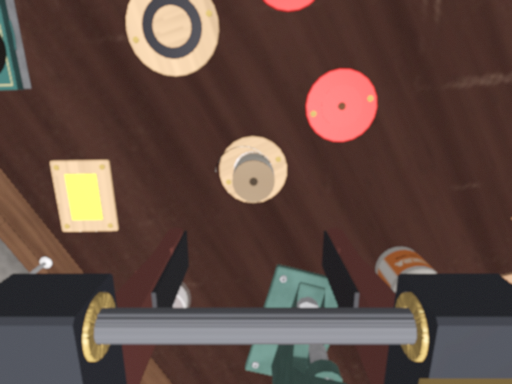

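The spool stands centred on its rest within about 1 mm, its top at (253,181). Now the wax block: I'll turn the jaws to about −18° over the pile and take a close look.

Emit:
play_rows:
  deltas: [0.015, -0.032, 0, 0, 0, 0.18, 0.03, -0.064, 0, 0, 0, 0.36, 0.045, -0.096, -0.01, 0, 0, 0.54, 0.06, -0.128, -0.02, 0, 0, 0.72, 0.075, -0.16, -0.03, 0, 0, 0.9, 0.09, -0.192, -0.03, 0, 0, 1.08, 0.105, -0.224, -0.03, 0, 0, 1.26, 0.118, -0.253, -0.03, 0, 0, 1.44]

```text
time_s: 11.3
tool_pos: [0.6131, -0.247, 0.2503]
ee_rot: [[-0.921, 0.389, -0.003], [0.389, 0.921, 0.001], [0.003, 0.0, -1.0]]
ft_force: [0.7, -0.0, -0.6]
gripper_width: 0.0701
grasp_force: 0.0
```

Emit:
play_rows:
  deltas: [0, 0, 0, 0, 0, 0.186, 0, 0, 0, 0, 0, 0.372, 0, 0, 0, 0, 0, 0.558, 0, 0, 0, 0, 0, 0.744, 0, 0, 0, 0, 0, 0.93, 0, 0, 0, 0, 0, 1.116, 0, 0, 0, 0, 0, 1.302, 0, 0, 0, 0, 0, 1.49]
  hand: 0.06

```text
time_s: 12.3
tool_pos: [0.6124, -0.2458, 0.2502]
ee_rot: [[0.312, 0.95, -0.003], [0.95, -0.312, 0.002], [0.001, -0.004, -1.0]]
ft_force: [0.1, -0.0, -0.4]
gripper_width: 0.06
grasp_force: 0.0
```

Emit:
play_rows:
  deltas: [0, 0, 0, 0, 0, 0, 0, 0, 0, 0, 0, 0, 0, 0, 0, 0, 0, 0]

```text
time_s: 12.68
tool_pos: [0.6131, -0.2461, 0.2522]
ee_rot: [[0.305, 0.952, -0.001], [0.952, -0.305, 0.0], [0.0, -0.001, -1.0]]
ft_force: [0.2, 0.1, 0.6]
gripper_width: 0.0602
grasp_force: 0.0
```

```bash
python3 - <<'E'
from h import *
C=cam('wrist'); p,d=grab_frame('wrist'); cv2.imwrite('pics/w5.png',p)
s=monitor.get_state(); print(s['time_s'],s['tool_pos'],np.round(s['ee_rot'],3).tolist(),np.round(s['joints'],1))
c,R,o=C
P=np.array([[ (u-c['cx'])/c['fx'],(v-c['cy'])/c['fy'],1] for v in range(384) for u in range(512)])*d.reshape(-1,1)
W=P@R.T+o; ok=((d.reshape(-1)>0)&(W[:,2]>.058)&(W[:,2]<.07)&(np.hypot(W[:,0]-.612,W[:,1]+.246)<.06))
print('depth top',ok.sum(),rect(W[ok]),W[ok].mean(0))
for b in blobs(p,(18,90,90),(38,255,255),300): print(rect(cast(C,b,.064)),rect(cast(C,b,.006)),b.mean(0).round())
E
```

```text
12.725 [ 0.61313858 -0.24617099  0.25240721] [[0.305, 0.952, -0.0], [0.952, -0.305, 0.0], [-0.0, -0.0, -1.0]] [-27.9  25.4  78.1  -0.   76.6 -10.1]
depth top 1569 (array([ 613.2, -247.2]), 51.6, 33.6, 70.6) [ 0.61350162 -0.24634975  0.06037395]
(array([ 614.4, -245. ]), 53.1, 35.9, 72.3) (array([ 610.5, -257.9]), 62.6, 42.3, 72.3) [256. 176.]
(array([ 705.7, -457.4]), 95.3, 28.5, 83.8) (array([ 718.1, -508.2]), 112.3, 33.6, 83.8) [393. 327.]
(array([ 413.3, -364.2]), 95.5, 28.3, 59.7) (array([ 373.5, -398.5]), 112.6, 33.4, 59.7) [116. 328.]
(array([ 760. , -550.9]), 138.1, 7.3, -17.7) (array([ 782.1, -618.4]), 162.8, 8.6, -17.7) [453. 381.]
```

View pics/w5.png

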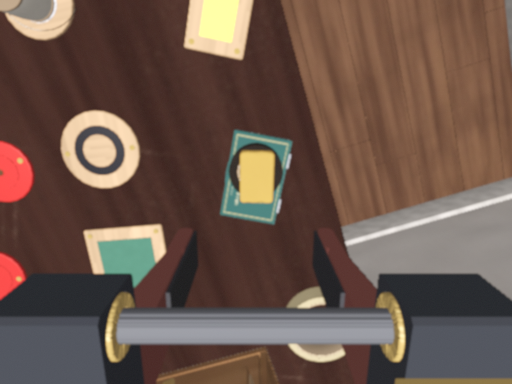

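The wax block is centred at (256,176), square to the jaws and under the hand.

Emit:
play_rows:
  deltas: [0.0, 0, 0.05, 0, 0, 0, 0, 0, 0.1, 0, 0, 0, 0, 0, 0.14, 0, 0, 0, 0, 0, 0.165, 0, 0, 0, 0, 0, 0.175, 0, 0, 0, 0, 0, 0.18, 0, 0, 0, 0, 0, 0.18, 0, 0, 0, 0, 0, 0.18, 0, 0, 0]

```text
time_s: 13.72
tool_pos: [0.614, -0.2466, 0.0739]
ee_rot: [[0.306, 0.952, 0.002], [0.952, -0.306, -0.001], [-0.0, 0.002, -1.0]]
ft_force: [-1.2, -0.6, 0.2]
gripper_width: 0.0599
grasp_force: 0.0
```

Emit:
play_rows:
  deltas: [0, 0, 0, 0, 0, 0, 0, 0, 0, 0, 0, 0, 0, 0, 0, 0, 0, 0, 0, 0, 0, 0, 0, 0, 0, 0, 0, 0, 0, 0]
  hand: 0.025

```text
time_s: 14.35
tool_pos: [0.6133, -0.2463, 0.0729]
ee_rot: [[0.307, 0.952, 0.0], [0.952, -0.307, -0.0], [-0.0, 0.0, -1.0]]
ft_force: [0.6, 0.4, 2.0]
gripper_width: 0.0339
grasp_force: 30.0
```

Emit:
play_rows:
  deltas: [0, 0, -0.01, 0, 0, 0, 0, 0, -0.03, 0, 0, 0, 0, 0, -0.06, 0, 0, 0, 0, 0, -0.1, 0, 0, 0, 0, 0, -0.14, 0, 0, 0, 0, 0, -0.16, 0, 0, 0, 0, 0, -0.16, 0, 0, 0]

```text
time_s: 15.22
tool_pos: [0.6142, -0.2467, 0.2351]
ee_rot: [[0.306, 0.952, 0.004], [0.952, -0.306, -0.002], [-0.001, 0.004, -1.0]]
ft_force: [-0.5, -0.0, -1.3]
gripper_width: 0.0337
grasp_force: 30.0
```

```bash
python3 - <<'E'
from h import *
C=cam('wrist'); p,d=grab_frame('wrist'); cv2.imwrite('pics/w6.png',p)
c,R,o=C; P=np.array([[ (u-c['cx'])/c['fx'],(v-c['cy'])/c['fy'],1] for v in range(384) for u in range(512)])*d.reshape(-1,1)
W=P@R.T+o; r=np.hypot(W[:,0]-.6,W[:,1]+.26)<.08
for n,lo,hi in (('tape',.038,.052),('tin',.019,.033)):
    q=W[r&(d.reshape(-1)>0)&(W[:,2]>lo)&(W[:,2]<hi)]; print(n,len(q),rect(q),cv2.minEnclosingCircle(q[:,:2].astype(np.float32)),q.mean(0))
print('tin hue',[(rect(cast(C,b,.026)),b.mean(0).round()) for b in blobs(p,(70,60,30),(100,255,255),300)])
print('dark',[cv2.minEnclosingCircle((cast(C,b,.045)[:,:2]*1000).astype(np.float32)) for b in blobs(p[120:230,190:320],(0,0,0),(180,90,50),300) for b in [b+[190,120]]])
print('wax rest',[rect(cast(C,b,.006)) for b in blobs(p,(22,120,120),(35,255,255))])
E
```

```text
tape 1661 (array([ 613.4, -244.2]), 55.9, 55.7, 71.5) ((0.6121206283569336, -0.24558642506599426), 0.029737716540694237) [ 0.61318967 -0.24386542  0.04217623]
tin 2516 (array([ 609.4, -255.9]), 96.7, 64.4, 61.4) ((0.6086969971656799, -0.255533367395401), 0.056944381445646286) [ 0.61427937 -0.24250556  0.02363989]
tin hue [((array([ 439.3, -296.2]), 60.5, 36.6, -14.2), array([120., 260.])), ((array([ 624.6, -226.8]), 51.0, 18.6, -29.2), array([260., 148.]))]
dark []
wax rest [(array([ 580. , -352.8]), 122.9, 78.2, 72.1)]
```

Emit:
play_rows:
  deltas: [0.02, -0.005, 0, 0, 0, 0.03, 0.05, -0.012, 0.01, 0, 0, 0.07, 0.08, -0.02, 0.03, 0, 0, 0.1, 0.11, -0.027, 0.05, 0, 0, 0.14, 0.14, -0.034, 0.07, 0, 0, 0.17, 0.158, -0.0385, 0.09, 0, 0, 0.197, 0.158, -0.0385, 0.103, 0, 0, 0.197, 0.158, -0.0385, 0.103, 0, 0, 0.197]

```text
time_s: 16.27
tool_pos: [0.6237, -0.0844, 0.1279]
ee_rot: [[0.486, 0.874, -0.004], [0.874, -0.486, 0.0], [-0.001, -0.003, -1.0]]
ft_force: [1.3, 0.7, -0.5]
gripper_width: 0.0335
grasp_force: 30.0
```

Emit:
play_rows:
  deltas: [0, 0, 0, 0, 0, 0, 0, 0, 0, 0, 0, 0]

```text
time_s: 16.52
tool_pos: [0.6256, -0.0849, 0.1305]
ee_rot: [[0.488, 0.873, 0.001], [0.873, -0.488, -0.001], [0.0, 0.002, -1.0]]
ft_force: [-0.2, 0.4, -0.7]
gripper_width: 0.0337
grasp_force: 30.0
```

```bash
python3 - <<'E'
from h import *
C=cam('wrist'); p,d=grab_frame('wrist'); cv2.imwrite('pics/w7.png',p)
s=monitor.get_state(); print(s['time_s'],s['tool_pos'],np.round(s['ee_rot'],3).tolist())
for b in blobs(p,(18,90,90),(38,255,255),300): print('yel',rect(cast(C,b,.006)),b.min(0),b.max(0))
for b in blobs(p,(8,30,140),(30,170,255),300): print('wood',rect(cast(C,b,.006)),b.min(0),b.max(0))
E
```

```text
16.575 [ 0.62549106 -0.0848257   0.13045438] [[0.488, 0.873, 0.001], [0.873, -0.488, -0.001], [0.0, 0.001, -1.0]]
yel (array([ 606.7, -117.4]), 131.6, 60.1, 60.9) [219 161] [290 308]
yel (array([ 626.9, -228.1]), 75.0, 15.5, 67.6) [324 292] [343 362]
yel (array([ 502., -158.]), 74.8, 14.8, 54.1) [167 292] [185 362]
yel (array([ 653.6, -309.8]), 122.8, 5.9, -29.3) [332 378] [461 383]
wood (array([ 610.4, -111.5]), 145.5, 62.6, 60.8) [215 143] [295 308]
wood (array([461. , -19.5]), 72.2, 59.3, 70.7) [  0 182] [ 78 265]
wood (array([ 626.9, -228.9]), 71.2, 14.2, 67.9) [325 295] [343 361]
wood (array([417.4, -29.3]), 42.4, 12.4, 49.1) [  0 232] [ 15 277]
wood (array([802.8, -77.4]), 44.4, 5.9, -87.0) [452  44] [476 100]
wood (array([ 497.1, -159.2]), 65.2, 8.2, 57.1) [167 300] [176 361]
```

View pics/w7.png

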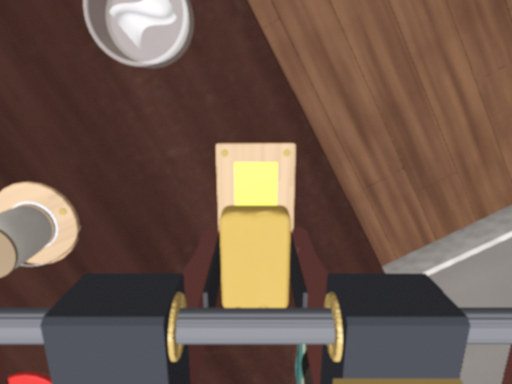

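The wax is held square (near edge row 207, columns 220–290). The rest's near edge is at row 143 (columns 215–295) and its inlay edge at row 161.

```bash
python3 - <<'E'
from h import *
s=monitor.get_state(); T=np.array(s['tool_pos']);R=np.array(s['ee_rot']); C=cam('wrist')
f=lambda uv,z:(R.T@(cast(C,uv,z)[0]-T)*1000).round(1)
print('rest edge',f([216,143.5],.006),f([295,143],.006),'inlay',f([234,161],.006),f([278,161],.006))
print('wax',f([222,207],.1215),f([289,207],.1215), 'bottom?')
E
```

```text
rest edge [ 41.8 -30.5 124.4] [ 42.2  30.  124.5] inlay [ 28.3 -16.9 124.4] [ 28.2  17.2 124.5]
wax [ 28.9 -15.5   8.9] [28.8 14.7  9. ] bottom?
```

Emit:
play_rows:
  deltas: [0.0005, 0, 0.03, 0, 0, 0, 0.0005, 0, 0.06, 0, 0, 0, 0.0005, 0, 0.08, 0, 0, 0, 0.0005, 0, 0.088, 0, 0, 0, 0.0005, 0, 0.092, 0, 0, 0, 0.0005, 0, 0.094, 0, 0, 0, 0.0005, 0, 0.095, 0, 0, 0, 0.0005, 0, 0.095, 0, 0, 0]

```text
time_s: 17.58
tool_pos: [0.6259, -0.0838, 0.036]
ee_rot: [[0.487, 0.874, 0.002], [0.874, -0.487, -0.001], [0.0, 0.002, -1.0]]
ft_force: [-1.1, -0.4, 5.7]
gripper_width: 0.0341
grasp_force: 30.0
```

Emit:
play_rows:
  deltas: [0, 0, 0.0005, 0, 0, 0, 0, 0, 0.001, 0, 0, 0, 0, 0, 0.001, 0, 0, 0]

```text
time_s: 17.95
tool_pos: [0.6259, -0.0838, 0.036]
ee_rot: [[0.487, 0.874, 0.002], [0.874, -0.487, -0.001], [0.0, 0.002, -1.0]]
ft_force: [-4.1, 1.0, 14.8]
gripper_width: 0.0336
grasp_force: 30.0
```

Emit:
play_rows:
  deltas: [0, 0, -0.001, 0, 0, 0, 0, 0, -0.001, 0, 0, 0]

```text
time_s: 18.2
tool_pos: [0.6259, -0.0838, 0.036]
ee_rot: [[0.487, 0.874, 0.002], [0.874, -0.487, -0.001], [0.0, 0.002, -1.0]]
ft_force: [-2.7, 0.1, 9.0]
gripper_width: 0.0337
grasp_force: 30.0
```

Emit:
play_rows:
  deltas: [0, 0, 0, 0, 0, 0, 0, 0, 0, 0, 0, 0, 0, 0, 0, 0, 0, 0, 0, 0, 0, 0, 0, 0]
  hand: 0.06

```text
time_s: 18.7
tool_pos: [0.6251, -0.0836, 0.0344]
ee_rot: [[0.487, 0.873, -0.0], [0.873, -0.487, -0.0], [-0.0, -0.0, -1.0]]
ft_force: [0.2, -0.9, -0.0]
gripper_width: 0.0596
grasp_force: 0.0
```

Emit:
play_rows:
  deltas: [0, 0, -0.01, 0, 0, 0, 0, 0, -0.04, 0, 0, 0, 0, 0, -0.09, 0, 0, 0, 0, 0, -0.14, 0, 0, 0, 0, 0, -0.16, 0, 0, 0, 0, 0, -0.16, 0, 0, 0, 0, 0, -0.16, 0, 0, 0]

```text
time_s: 19.58
tool_pos: [0.6245, -0.0834, 0.1938]
ee_rot: [[0.487, 0.873, -0.002], [0.873, -0.487, 0.0], [-0.001, -0.001, -1.0]]
ft_force: [-0.1, 0.5, -0.2]
gripper_width: 0.06
grasp_force: 0.0
```

```bash
python3 - <<'E'
from h import *
C=cam('wrist'); p,d=grab_frame('wrist'); cv2.imwrite('pics/w8.png',p)
s=monitor.get_state(); T=np.array(s['tool_pos']);R=np.array(s['ee_rot']); print(s['time_s'],T)
for b in blobs(p,(20,110,90),(38,255,255),300)[:2]: print('yel',rect(cast(C,b,.025)),rect(cast(C,b,.006)),b.mean(0).round())
for b in blobs(p,(8,30,140),(38,255,255),300)[:3]: print('wood',rect(cast(C,b,.006)),b.mean(0).round())
cv2.imwrite('pics/w8c.png',cv2.resize(p[90:270,160:350],None,fx=3,fy=3))
E
```

```text
19.625 [ 0.62419901 -0.08332469  0.1932877 ]
yel (array([625.6, -82.9]), 52.5, 32.0, 61.4) (array([623.4, -87. ]), 55.8, 33.9, 61.4) [257. 180.]
yel (array([ 420.4, -151.2]), 88.0, 25.8, 48.3) (array([ 405.4, -159.6]), 93.4, 27.4, 48.3) [115. 331.]
wood (array([626.6, -82.7]), 81.1, 63.5, 60.9) [257. 174.]
wood (array([443.4, -21.2]), 97.0, 72.4, 20.2) [ 67. 206.]
wood (array([748.7, -22.1]), 113.2, 29.3, -87.7) [342.  48.]
```

View pics/w8c.png

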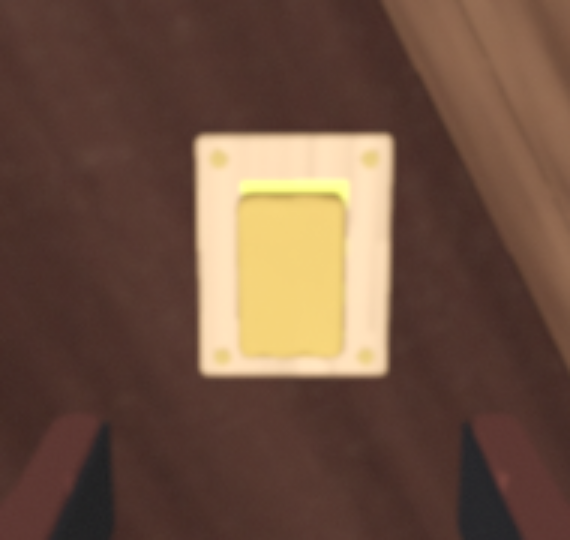

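The wax lies square on its rest, but a thin strip of inlay shows at the near end (crop rows 180–195). I'll check how large the offset is.

```bash
python3 - <<'E'
from h import *
C=cam('wrist'); s=monitor.get_state(); T=np.array(s['tool_pos']);R=np.array(s['ee_rot'])
p=cv2.imread('pics/w8.png'); hsv=cv2.cvtColor(p,cv2.COLOR_BGR2HSV)
for r in range(132,216,2): print(r,hsv[r,257],p[r,257],end=' | ' if r%6 else '\n')
f=lambda uv,z:(R.T@(cast(C,uv,z)[0]-T)*1000).round(1)
# rest ends (crop rows 133,376), inlay top 180, wax rows 195..357, at col ~ (290/3+160)
for v in (133,376,180): print('z6',v,f([256.7,90+v/3],.006))
for v in (195,357): print('wax',v,'z6',f([256.7,90+v/3],.006),'z25',f([256.7,90+v/3],.025))
for u,v in((238,270),(345,270)): print('wax side z25',f([160+u/3,90+v/3],.025))
for u,v in((197,255),(390,255),(240,183),(350,183)): print('rest side',f([160+u/3,90+v/3],.006))
E
```

```text
132 [  5 112  75] [42 48 75]
134 [ 14  99 149] [ 91 118 149] | 136 [ 16  71 243] [175 212 243] | 138 [ 16  66 255] [189 225 255]
140 [ 16  66 255] [189 225 255] | 142 [ 16  66 255] [189 225 255] | 144 [ 17  67 255] [188 225 255]
146 [ 17  68 255] [187 225 255] | 148 [ 17  67 255] [188 226 255] | 150 [ 30  86 255] [169 255 255]
152 [ 30 105 255] [150 255 255] | 154 [ 26 136 208] [ 97 195 208] | 156 [ 21 135 225] [106 191 225]
158 [ 22 129 242] [120 209 242] | 160 [ 22 128 246] [123 213 246] | 162 [ 22 128 245] [122 212 245]
164 [ 22 127 245] [123 212 245] | 166 [ 22 128 245] [122 212 245] | 168 [ 22 127 245] [123 212 245]
170 [ 22 126 244] [123 211 244] | 172 [ 22 128 244] [122 211 244] | 174 [ 22 128 245] [122 212 245]
176 [ 22 128 244] [122 211 244] | 178 [ 22 128 244] [122 211 244] | 180 [ 22 129 244] [121 211 244]
182 [ 22 128 244] [122 211 244] | 184 [ 22 128 244] [122 211 244] | 186 [ 22 128 245] [122 212 245]
188 [ 22 128 245] [122 212 245] | 190 [ 22 128 245] [122 212 245] | 192 [ 22 127 245] [123 212 245]
194 [ 22 127 245] [123 212 245] | 196 [ 22 127 245] [123 212 245] | 198 [ 22 128 245] [122 212 245]
200 [ 22 127 245] [123 212 245] | 202 [ 22 127 245] [123 212 245] | 204 [ 22 126 245] [124 212 245]
206 [ 22 128 245] [122 211 245] | 208 [ 21 115 236] [130 203 236] | 210 [ 17  74 246] [175 215 246]
212 [ 16  68 250] [183 219 250] | 214 [ 16  83 210] [142 178 210] | z6 133 [ 42.    1.  187.3]
z6 376 [-39.    1.1 187.3]
z6 180 [ 27.2   1.  187.3]
wax 195 z6 [ 22.3   1.  187.3] z25 [ 25.5   0.9 168.3]
wax 357 z6 [-32.3   1.1 187.3] z25 [-25.8   1.  168.3]
wax side z25 [  2.3 -15.1 168.3]
wax side z25 [  2.3  17.8 168.2]
rest side [  2.7 -29.2 187.4]
rest side [  2.7  33.5 187.2]
rest side [ 26.2 -15.  187.3]
rest side [ 26.2  20.1 187.2]
```

```bash
python3 - <<'E'
from h import *
p,d=grab_frame('top'); cv2.imwrite('pics/t2.png',p); C=cam('top')
h=cv2.cvtColor(p,cv2.COLOR_BGR2HSV); print(h[122:137:2,272:290:3].reshape(-1,6,3).tolist())
for lo,hi in (((8,30,120),(38,255,255)),((19,100,100),(27,255,255))):
    for b in blobs(p,lo,hi,80):
        if 255<b[:,0].mean()<305 and 105<b[:,1].mean()<150: print(rect(cast(C,b,.006)),rect(cast(C,b,.025)),b.mean(0))
E
```

```text
[[[94, 91, 101], [97, 90, 91], [106, 71, 150], [99, 84, 145], [94, 105, 163], [93, 99, 167]], [[94, 85, 99], [96, 71, 100], [106, 69, 181], [96, 86, 136], [94, 104, 159], [95, 103, 161]], [[92, 85, 96], [102, 48, 134], [105, 74, 186], [96, 70, 138], [94, 101, 151], [94, 103, 149]], [[97, 83, 98], [106, 60, 145], [105, 60, 166], [95, 75, 146], [94, 102, 148], [94, 100, 140]], [[96, 84, 91], [106, 70, 174], [103, 46, 144], [94, 86, 145], [93, 97, 140], [93, 100, 125]], [[94, 70, 91], [106, 74, 182], [102, 67, 107], [94, 101, 131], [94, 99, 134], [94, 93, 104]], [[102, 66, 116], [104, 72, 171], [98, 75, 99], [94, 96, 125], [95, 98, 127], [91, 69, 89]], [[106, 67, 140], [106, 78, 151], [97, 81, 97], [94, 94, 114], [93, 90, 119], [26, 19, 96]]]
(array([ 610.7, -112.6]), 68.9, 32.0, -37.7) (array([ 604.2, -112. ]), 67.7, 31.5, -37.7) [289.33823529 136.76470588]
```

The wax sits about 3 mm off along its length, so I'll regrasp, lift slightly, shift it and set it down again.

Emit:
play_rows:
  deltas: [0, 0, 0.05, 0, 0, 0, 0, 0, 0.1, 0, 0, 0, 0, 0, 0.14, 0, 0, 0, 0, 0, 0.155, 0, 0, 0, 0, 0, 0.159, 0, 0, 0, 0, 0, 0.159, 0, 0, 0, 0, 0, 0.159, 0, 0, 0]

```text
time_s: 20.55
tool_pos: [0.6264, -0.0839, 0.0372]
ee_rot: [[0.487, 0.873, 0.003], [0.873, -0.487, -0.001], [0.001, 0.003, -1.0]]
ft_force: [0.6, 0.8, 0.0]
gripper_width: 0.06
grasp_force: 0.0
```

Emit:
play_rows:
  deltas: [0, 0, 0, 0, 0, 0, 0, 0, 0, 0, 0, 0, 0, 0, 0, 0, 0, 0, 0, 0, 0, 0, 0, 0]
  hand: 0.025

```text
time_s: 21.05
tool_pos: [0.6254, -0.0836, 0.036]
ee_rot: [[0.487, 0.873, 0.0], [0.873, -0.487, -0.0], [-0.0, 0.0, -1.0]]
ft_force: [-0.5, 0.1, 3.3]
gripper_width: 0.0336
grasp_force: 30.0
```

Emit:
play_rows:
  deltas: [0, 0, -0.003, 0, 0, 0, 0, 0, -0.005, 0, 0, 0, 0.0015, 0.0005, -0.005, 0, 0, 0, 0.003, 0.001, -0.005, 0, 0, 0, 0.003, 0.001, -0.005, 0, 0, 0, 0.003, 0.001, -0.003, 0, 0, 0, 0.003, 0.001, -0.001, 0, 0, 0, 0.003, 0.001, 0, 0, 0, 0]

```text
time_s: 22.05
tool_pos: [0.6274, -0.0814, 0.0359]
ee_rot: [[0.487, 0.873, -0.001], [0.873, -0.487, -0.0], [-0.0, -0.0, -1.0]]
ft_force: [-2.5, 0.2, 10.7]
gripper_width: 0.0337
grasp_force: 30.0
```

Emit:
play_rows:
  deltas: [0, 0, 0, 0, 0, 0, 0, 0, 0, 0, 0, 0]

```text
time_s: 22.3
tool_pos: [0.6274, -0.0814, 0.036]
ee_rot: [[0.487, 0.873, -0.0], [0.873, -0.487, -0.0], [-0.0, -0.0, -1.0]]
ft_force: [-1.1, 0.7, 5.4]
gripper_width: 0.0337
grasp_force: 30.0
```

Emit:
play_rows:
  deltas: [0, 0, 0, 0, 0, 0, 0, 0, 0, 0, 0, 0, 0, 0, 0, 0, 0, 0, 0, 0, 0, 0, 0, 0]
  hand: 0.06

```text
time_s: 22.8
tool_pos: [0.6276, -0.0815, 0.0355]
ee_rot: [[0.487, 0.873, -0.0], [0.873, -0.487, -0.0], [-0.0, -0.0, -1.0]]
ft_force: [0.0, 0.1, -0.3]
gripper_width: 0.0598
grasp_force: 0.0
```

Emit:
play_rows:
  deltas: [0, 0, -0.01, 0, 0, 0, 0, 0, -0.04, 0, 0, 0, 0, 0, -0.09, 0, 0, 0, 0, 0, -0.14, 0, 0, 0, 0, 0, -0.16, 0, 0, 0, 0, 0, -0.16, 0, 0, 0, 0, 0, -0.16, 0, 0, 0, 0, 0, -0.16, 0, 0, 0]

```text
time_s: 23.8
tool_pos: [0.6266, -0.0812, 0.1941]
ee_rot: [[0.487, 0.873, -0.003], [0.873, -0.487, 0.001], [-0.001, -0.003, -1.0]]
ft_force: [-1.8, -0.5, 1.2]
gripper_width: 0.0598
grasp_force: 0.0
```

```bash
python3 - <<'E'
from h import *
C=cam('wrist'); s=monitor.get_state(); T=np.array(s['tool_pos']);R=np.array(s['ee_rot'])
p,d=grab_frame('wrist'); cv2.imwrite('pics/w9.png',p); print(s['time_s'],T)
f=lambda uv,z:(R.T@(cast(C,uv,z)[0]-T)*1000).round(1)
h=cv2.cvtColor(p,cv2.COLOR_BGR2HSV).astype(int)
rows=range(130,220); print([(r,h[r,257,0],h[r,257,1],h[r,257,2]) for r in range(130,220)])
m=cv2.inRange(h.astype(np.uint8),(19,100,228),(26,200,255)); c=max(cv2.findContours(m[120:230,200:310],0,1)[0],key=cv2.contourArea)[:,0]+[200,120]
q=(cast(C,c,.025)-T)@R; print('top face',rect(q),c.min(0),c.max(0))
for b in blobs(p,(8,30,140),(38,255,255),300)[:1]: q=(cast(C,b,.006)-T)@R; print('rest',rect(q))
E
```

```text
23.8 [ 0.62655631 -0.08120137  0.19406531]
[(130, np.int64(6), np.int64(110), np.int64(79)), (131, np.int64(6), np.int64(111), np.int64(78)), (132, np.int64(8), np.int64(116), np.int64(77)), (133, np.int64(6), np.int64(114), np.int64(78)), (134, np.int64(6), np.int64(111), np.int64(78)), (135, np.int64(6), np.int64(109), np.int64(75)), (136, np.int64(10), np.int64(111), np.int64(87)), (137, np.int64(14), np.int64(98), np.int64(151)), (138, np.int64(16), np.int64(80), np.int64(213)), (139, np.int64(16), np.int64(72), np.int64(245)), (140, np.int64(16), np.int64(68), np.int64(255)), (141, np.int64(17), np.int64(65), np.int64(255)), (142, np.int64(17), np.int64(66), np.int64(255)), (143, np.int64(17), np.int64(66), np.int64(255)), (144, np.int64(17), np.int64(65), np.int64(255)), (145, np.int64(17), np.int64(66), np.int64(255)), (146, np.int64(17), np.int64(66), np.int64(255)), (147, np.int64(17), np.int64(66), np.int64(255)), (148, np.int64(17), np.int64(66), np.int64(255)), (149, np.int64(17), np.int64(66), np.int64(255)), (150, np.int64(17), np.int64(66), np.int64(255)), (151, np.int
[... 2903 characters left out ...]
t64(20), np.int64(113), np.int64(235)), (209, np.int64(18), np.int64(84), np.int64(242)), (210, np.int64(17), np.int64(72), np.int64(249)), (211, np.int64(16), np.int64(69), np.int64(252)), (212, np.int64(16), np.int64(69), np.int64(252)), (213, np.int64(16), np.int64(69), np.int64(252)), (214, np.int64(16), np.int64(68), np.int64(252)), (215, np.int64(16), np.int64(64), np.int64(252)), (216, np.int64(16), np.int64(58), np.int64(243)), (217, np.int64(15), np.int64(59), np.int64(211)), (218, np.int64(14), np.int64(72), np.int64(146)), (219, np.int64(9), np.int64(99), np.int64(90))]
top face (array([-0.3,  0.7]), 49.9, 32.3, 0.8) [239 156] [274 208]
rest (array([-1.4,  1.3]), 81.5, 63.6, -0.1)
```

The wax is now within about 1 mm and 1° of its outline. On to the tape roll.

Emit:
play_rows:
  deltas: [-0.02, 0.009, -0.03, 0, 0, 0, -0.05, 0.022, -0.05, 0, 0, 0, -0.09, 0.04, -0.05, 0, 0, 0, -0.13, 0.058, -0.05, 0, 0, 0, -0.149, 0.067, -0.05, 0, 0, 0, -0.149, 0.067, -0.05, 0, 0, 0, -0.149, 0.067, -0.05, 0, 0, 0, -0.149, 0.067, -0.05, 0, 0, 0]
  hand: 0.0878

```text
time_s: 24.85
tool_pos: [0.6137, -0.2426, 0.2456]
ee_rot: [[0.485, 0.874, -0.0], [0.874, -0.485, 0.001], [0.0, -0.001, -1.0]]
ft_force: [-0.4, 0.6, -0.4]
gripper_width: 0.0878
grasp_force: 0.0
```

```bash
python3 - <<'E'
from h import *
C=cam('wrist'); s=monitor.get_state(); T=np.array(s['tool_pos']);R=np.array(s['ee_rot'])
p,d=grab_frame('wrist'); cv2.imwrite('pics/w10.png',p); print(s['time_s'],T)
c,_,o=C; Rc=C[1]; P=np.array([[ (u-c['cx'])/c['fx'],(v-c['cy'])/c['fy'],1] for v in range(384) for u in range(512)])*d.reshape(-1,1)
W=P@Rc.T+o; r=np.hypot(W[:,0]-.61,W[:,1]+.25)<.08
for n,lo,hi in (('tape',.038,.052),('tin',.017,.033)):
    q=W[r&(d.reshape(-1)>0)&(W[:,2]>lo)&(W[:,2]<hi)]; print(n,len(q),rect(q),rect((q-T)@R),q.mean(0))
for b in blobs(p,(0,0,0),(180,255,62),300):
    if 180<b[:,0].mean()<330 and 120<b[:,1].mean()<230: print('dark',rect((cast(C,b,.045)-T)@R),b.min(0),b.max(0))
cv2.imwrite('pics/w10c.png',cv2.resize(p[90:270,160:350],None,fx=3,fy=3))
E
```

```text
24.85 [ 0.61370894 -0.24257802  0.2456143 ]
tape 1556 (array([ 612.9, -244.6]), 57.1, 55.7, 63.5) (array([-2.2,  0.4]), 57.1, 55.7, -2.6) [ 0.61329421 -0.24398857  0.04218823]
tin 3425 (array([ 608.8, -255.6]), 97.3, 65.3, 61.1) (array([-13.9,   2.2]), 97.3, 65.3, -0.1) [ 0.60922385 -0.25699503  0.02354121]
dark (array([-0.5,  0.9]), 55.1, 52.0, 0.0) [231 148] [282 201]
```

View pics/w10c.png

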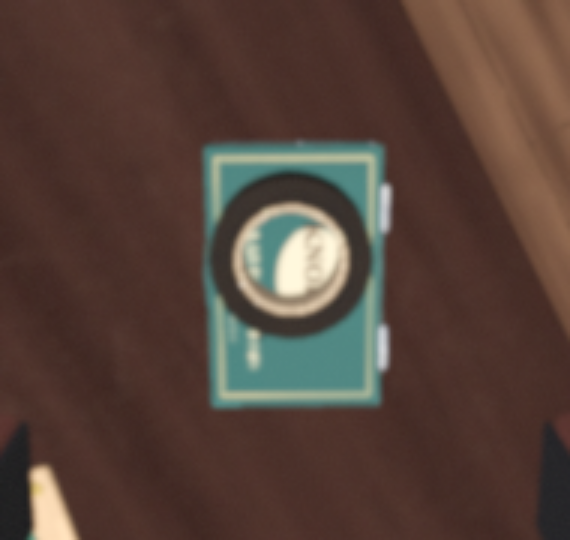

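The tape is centred at full-frame pixel (257,175), lying flat on the tin. The tin is square to the jaws.

Emit:
play_rows:
  deltas: [-0.0015, 0.0005, 0.05, 0, 0, 0, -0.0015, 0.0005, 0.1, 0, 0, 0, -0.0015, 0.0005, 0.15, 0, 0, 0, -0.0015, 0.0005, 0.175, 0, 0, 0, -0.0015, 0.0005, 0.185, 0, 0, 0, -0.0015, 0.0005, 0.189, 0, 0, 0, -0.0015, 0.0005, 0.19, 0, 0, 0, -0.0015, 0.0005, 0.19, 0, 0, 0]

```text
time_s: 25.9
tool_pos: [0.614, -0.2461, 0.0569]
ee_rot: [[0.487, 0.874, 0.002], [0.874, -0.487, -0.001], [-0.0, 0.002, -1.0]]
ft_force: [-0.2, 0.3, -0.3]
gripper_width: 0.0878
grasp_force: 0.0
```

Emit:
play_rows:
  deltas: [0, 0, 0, 0, 0, 0, 0, 0, 0, 0, 0, 0, 0, 0, 0, 0, 0, 0, 0, 0, 0, 0, 0, 0, 0, 0, 0, 0, 0, 0]
  hand: 0.045

```text
time_s: 26.52
tool_pos: [0.6132, -0.2458, 0.0557]
ee_rot: [[0.487, 0.873, -0.0], [0.873, -0.487, -0.0], [-0.0, 0.0, -1.0]]
ft_force: [-0.1, -0.3, 1.0]
gripper_width: 0.0553
grasp_force: 30.0
```

Emit:
play_rows:
  deltas: [0, 0, -0.005, 0, 0, 0, 0, 0, -0.02, 0, 0, 0, 0, 0, -0.05, 0, 0, 0, 0, 0, -0.09, 0, 0, 0, 0, 0, -0.13, 0, 0, 0, 0, 0, -0.16, 0, 0, 0, 0, 0, -0.18, 0, 0, 0, 0, 0, -0.18, 0, 0, 0]

```text
time_s: 27.52
tool_pos: [0.6144, -0.2463, 0.2386]
ee_rot: [[0.487, 0.873, 0.004], [0.874, -0.487, -0.002], [0.0, 0.005, -1.0]]
ft_force: [0.3, 0.7, 0.1]
gripper_width: 0.0555
grasp_force: 30.0
```

Emit:
play_rows:
  deltas: [-0.003, -0.03, 0, 0, 0, 0, -0.006, -0.065, 0, 0, 0, 0, -0.01, -0.1, 0.02, 0, 0, 0, -0.014, -0.14, 0.05, 0, 0, 0, -0.017, -0.17, 0.08, 0, 0, 0, -0.0176, -0.177, 0.095, 0, 0, 0, -0.0176, -0.177, 0.095, 0, 0, 0, -0.0176, -0.177, 0.095, 0, 0, 0]

```text
time_s: 28.52
tool_pos: [0.4509, -0.1754, 0.1411]
ee_rot: [[0.487, 0.873, 0.001], [0.873, -0.487, -0.001], [-0.0, 0.001, -1.0]]
ft_force: [0.7, -0.8, -0.1]
gripper_width: 0.0558
grasp_force: 30.0
```

Emit:
play_rows:
  deltas: [0, 0, 0, 0, 0, 0, 0, 0, 0, 0, 0, 0, 0, 0, 0, 0, 0, 0]

```text
time_s: 28.9
tool_pos: [0.4504, -0.1751, 0.141]
ee_rot: [[0.487, 0.874, 0.001], [0.874, -0.487, -0.0], [-0.0, 0.001, -1.0]]
ft_force: [0.8, -0.4, -1.0]
gripper_width: 0.0554
grasp_force: 30.0
```

```bash
python3 - <<'E'
from h import *
C=cam('wrist'); s=monitor.get_state(); T=np.array(s['tool_pos']);R=np.array(s['ee_rot'])
p,d=grab_frame('wrist'); cv2.imwrite('pics/w11.png',p); print(s['time_s'],T)
for b in blobs(p,(8,30,140),(30,170,255),300):
    q=(cast(C,b,.006)-T)@R*1000; k=q[q[:,0]>10]  # camera-side arc only
    if len(k)>20:
        A=np.c_[2*k[:,:2],np.ones(len(k))]; x=np.linalg.lstsq(A,(k[:,:2]**2).sum(1),rcond=None)[0]
        print(b.min(0),b.max(0),x[:2].round(1),np.sqrt(x[2]+x[0]**2+x[1]**2).round(1))
E
```

```text
28.9 [ 0.45041496 -0.17512123  0.1409656 ]
[98  0] [203  59] [130.4 -74.8] 24.5
[203 139] [309 216] [13.3  0. ] 30.5
[362   0] [451  27] [134.9 108. ] 22.9
[477 166] [511 214] [ 10.3 197.3] 11.5
[234 171] [278 198] [0.2 0.1] 17.9
```

View pics/w11.png

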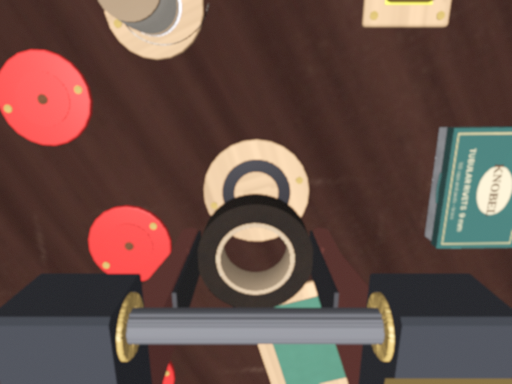

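The rest's inner disc sits concentric under the tool, at about (256,190). The tape is held level.

Emit:
play_rows:
  deltas: [0, 0, 0.03, 0, 0, 0, 0, 0, 0.07, 0, 0, 0, 0, 0, 0.09, 0, 0, 0, 0, 0, 0.098, 0, 0, 0, 0, 0, 0.102, 0, 0, 0, 0, 0, 0.103, 0, 0, 0, 0, 0, 0.104, 0, 0, 0, 0, 0, 0.105, 0, 0, 0]

```text
time_s: 29.95
tool_pos: [0.4506, -0.1753, 0.037]
ee_rot: [[0.487, 0.873, 0.001], [0.873, -0.487, -0.001], [-0.0, 0.002, -1.0]]
ft_force: [-3.4, 2.0, 22.8]
gripper_width: 0.0557
grasp_force: 30.0
```

Emit:
play_rows:
  deltas: [0, 0, 0, 0, 0, 0, 0, 0, 0.0005, 0, 0, 0, 0, 0, 0.0005, 0, 0, 0]

```text
time_s: 30.32
tool_pos: [0.4506, -0.1753, 0.037]
ee_rot: [[0.487, 0.874, 0.002], [0.874, -0.487, -0.001], [-0.0, 0.002, -1.0]]
ft_force: [-2.3, 1.6, 18.4]
gripper_width: 0.0554
grasp_force: 30.0
```

Emit:
play_rows:
  deltas: [0, 0, -0.0015, 0, 0, 0, 0, 0, -0.0015, 0, 0, 0]

```text
time_s: 30.58
tool_pos: [0.4504, -0.1752, 0.0371]
ee_rot: [[0.487, 0.873, 0.001], [0.873, -0.487, -0.001], [-0.0, 0.001, -1.0]]
ft_force: [0.3, 0.1, 5.5]
gripper_width: 0.0557
grasp_force: 30.0
```

Emit:
play_rows:
  deltas: [0, 0, 0, 0, 0, 0, 0, 0, 0, 0, 0, 0, 0, 0, 0, 0, 0, 0, 0, 0, 0, 0, 0, 0]
  hand: 0.0878

```text
time_s: 31.08
tool_pos: [0.45, -0.175, 0.0366]
ee_rot: [[0.487, 0.873, -0.0], [0.873, -0.487, 0.0], [-0.0, -0.0, -1.0]]
ft_force: [0.5, -0.0, 0.2]
gripper_width: 0.0877
grasp_force: 0.0
```

Emit:
play_rows:
  deltas: [0, 0, -0.01, 0, 0, 0, 0, 0, -0.04, 0, 0, 0, 0, 0, -0.09, 0, 0, 0, 0, 0, -0.14, 0, 0, 0, 0, 0, -0.16, 0, 0, 0, 0, 0, -0.16, 0, 0, 0, 0, 0, -0.16, 0, 0, 0, 0, 0, -0.16, 0, 0, 0]

```text
time_s: 32.08
tool_pos: [0.4492, -0.1745, 0.1954]
ee_rot: [[0.487, 0.873, -0.002], [0.873, -0.487, 0.001], [-0.0, -0.003, -1.0]]
ft_force: [-0.8, -0.0, -0.5]
gripper_width: 0.0878
grasp_force: 0.0
```

```bash
python3 - <<'E'
from h import *
C=cam('wrist'); s=monitor.get_state(); T=np.array(s['tool_pos']);R=np.array(s['ee_rot'])
p,d=grab_frame('wrist'); cv2.imwrite('pics/w12.png',p); print(s['time_s'],T)
c,_,o=C; P=np.array([[ (u-c['cx'])/c['fx'],(v-c['cy'])/c['fy'],1] for v in range(384) for u in range(512)])*d.reshape(-1,1)
W=P@C[1].T+o; q=W[(np.hypot(W[:,0]-.45,W[:,1]+.175)<.05)&(d.reshape(-1)>0)&(W[:,2]>.018)&(W[:,2]<.032)]; print('tape',rect((q-T)@R),q.mean(0))
for b in blobs(p,(8,30,140),(30,170,255),300): print('wood',rect((cast(C,b,.006)-T)@R),b.mean(0).round())
for b in blobs(p,(0,0,0),(180,255,62),300):
    if 180<b[:,0].mean()<330 and 120<b[:,1].mean()<230: print('dark',rect((cast(C,b,.025)-T)@R),b.min(0),b.max(0))
cv2.imwrite('pics/w12c.png',cv2.resize(p[90:270,160:350],None,fx=3,fy=3))
E
```

```text
32.075 [ 0.44918504 -0.17447704  0.19540572]
tape (array([1. , 0.9]), 56.5, 55.2, 0.2) [ 0.45035538 -0.17298077  0.02350253]
wood (array([0.1, 1.9]), 87.8, 87.6, 89.9) [258. 176.]
wood (array([129.6, -72.4]), 72.6, 52.2, -89.9) [177.  27.]
wood (array([140.2, 110.1]), 63.2, 30.7, -89.9) [383.  19.]
wood (array([-123.7,   44.8]), 96.0, 76.6, 73.8) [299. 277.]
wood (array([-173.2,  221.7]), 96.8, 35.3, -17.8) [455. 327.]
wood (array([  2.9, 197.1]), 40.7, 27.1, -8.7) [457. 174.]
wood (array([-207.9,   64.4]), 95.8, 27.7, 89.9) [309. 350.]
wood (array([-179.1, -233. ]), 81.2, 29.7, -0.2) [ 51. 337.]
wood (array([138. , 216.3]), 45.0, 8.3, -31.6) [504.  22.]
dark (array([3.1, 0.8]), 53.3, 51.2, -0.0) [229 150] [284 206]
```

View pics/w12c.png

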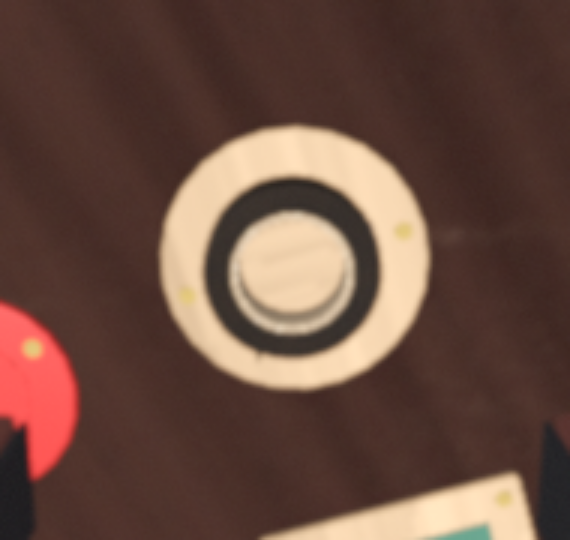

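The tape sits centred on its rest within about 1.5 mm. Now the tin.

Emit:
play_rows:
  deltas: [0.001, 0.03, 0, 0, 0, 0, 0.003, 0.07, 0, 0, 0, 0, 0.005, 0.11, 0, 0, 0, 0, 0.007, 0.15, 0, 0, 0, 0, 0.0075, 0.178, 0, 0, 0, 0, 0.0075, 0.178, 0, 0, 0, 0, 0.0075, 0.178, 0, 0, 0, 0, 0.0075, 0.178, 0, 0, 0, 0]

```text
time_s: 33.12
tool_pos: [0.6079, -0.2543, 0.1963]
ee_rot: [[0.487, 0.874, -0.001], [0.874, -0.487, 0.001], [-0.0, -0.002, -1.0]]
ft_force: [-0.0, -1.0, 0.6]
gripper_width: 0.0876
grasp_force: 0.0
```

```bash
python3 - <<'E'
from h import *
C=cam('wrist'); s=monitor.get_state(); T=np.array(s['tool_pos']);R=np.array(s['ee_rot'])
p,d=grab_frame('wrist'); cv2.imwrite('pics/w13.png',p); print(s['time_s'],T)
c,_,o=C; P=np.array([[ (u-c['cx'])/c['fx'],(v-c['cy'])/c['fy'],1] for v in range(384) for u in range(512)])*d.reshape(-1,1)
W=P@C[1].T+o; q=W[(np.hypot(W[:,0]-.61,W[:,1]+.255)<.08)&(d.reshape(-1)>0)&(W[:,2]>.017)&(W[:,2]<.032)]; print('tin',rect((q-T)@R),rect(q),q.mean(0))
for b in blobs(p,(70,60,30),(100,255,255),300): print('green',rect((cast(C,b,.026)-T)@R),b.min(0),b.max(0))
E
```

```text
33.125 [ 0.60794761 -0.25431958  0.19634016]
tin (array([-1. ,  2.5]), 97.3, 64.7, -0.6) (array([ 609.4, -256.3]), 97.3, 64.7, 61.5) [ 0.60999449 -0.2538073   0.02334552]
green (array([-0.3,  1.9]), 83.4, 51.0, -0.7) [229 137] [285 224]
green (array([-0.2,  1.4]), 95.6, 63.5, -0.0) [223 130] [292 230]
```

Emit:
play_rows:
  deltas: [-0.0005, 0, 0.05, 0, 0, 0, -0.0005, 0, 0.1, 0, 0, 0, -0.0005, 0, 0.135, 0, 0, 0, -0.0005, 0, 0.153, 0, 0, 0, -0.0005, 0, 0.162, 0, 0, 0, -0.0005, 0, 0.166, 0, 0, 0, -0.0005, 0, 0.167, 0, 0, 0, -0.0005, 0, 0.167, 0, 0, 0]

```text
time_s: 34.17
tool_pos: [0.6096, -0.2558, 0.0306]
ee_rot: [[0.487, 0.873, 0.001], [0.873, -0.487, -0.001], [-0.0, 0.002, -1.0]]
ft_force: [0.3, 0.1, -0.4]
gripper_width: 0.088
grasp_force: 0.0
```

Emit:
play_rows:
  deltas: [0, 0, 0, 0, 0, 0, 0, 0, 0, 0, 0, 0, 0, 0, 0, 0, 0, 0, 0, 0, 0, 0, 0, 0, 0, 0, 0, 0, 0, 0]
  hand: 0.05

```text
time_s: 34.8
tool_pos: [0.609, -0.2555, 0.0298]
ee_rot: [[0.487, 0.873, 0.0], [0.873, -0.487, -0.0], [-0.0, 0.0, -1.0]]
ft_force: [0.1, 0.5, 3.9]
gripper_width: 0.0629
grasp_force: 30.0
```

Emit:
play_rows:
  deltas: [0, 0, -0.005, 0, 0, 0, 0, 0, -0.02, 0, 0, 0, 0, 0, -0.05, 0, 0, 0, 0, 0, -0.08, 0, 0, 0, 0, 0, -0.1, 0, 0, 0, 0, 0, -0.11, 0, 0, 0, 0, 0, -0.11, 0, 0, 0]

```text
time_s: 35.67
tool_pos: [0.6093, -0.2557, 0.1406]
ee_rot: [[0.487, 0.873, 0.001], [0.873, -0.487, -0.001], [-0.0, 0.002, -1.0]]
ft_force: [0.4, 0.8, -2.3]
gripper_width: 0.0626
grasp_force: 30.0
```

Emit:
play_rows:
  deltas: [-0.02, -0.016, 0, 0, 0, -0.035, -0.05, -0.04, 0, 0, 0, -0.09, -0.08, -0.065, 0, 0, 0, -0.145, -0.11, -0.09, 0, 0, 0, -0.2, -0.14, -0.112, 0, 0, 0, -0.25, -0.158, -0.126, 0, 0, 0, -0.283, -0.158, -0.126, 0, 0, 0, -0.283, -0.158, -0.126, 0, 0, 0, -0.283]

```text
time_s: 36.67
tool_pos: [0.4224, -0.332, 0.1393]
ee_rot: [[0.224, 0.974, -0.0], [0.974, -0.224, 0.0], [0.0, -0.0, -1.0]]
ft_force: [0.5, 0.8, -2.8]
gripper_width: 0.0624
grasp_force: 30.0
```

Emit:
play_rows:
  deltas: [0, 0, 0, 0, 0, 0, 0, 0, 0, 0, 0, 0, 0, 0, 0, 0, 0, 0]

```text
time_s: 37.05
tool_pos: [0.4224, -0.3319, 0.1397]
ee_rot: [[0.223, 0.975, 0.0], [0.975, -0.223, -0.0], [-0.0, 0.0, -1.0]]
ft_force: [0.1, -0.1, -2.8]
gripper_width: 0.0629
grasp_force: 30.0
```

```bash
python3 - <<'E'
from h import *
C=cam('wrist'); s=monitor.get_state(); T=np.array(s['tool_pos']);R=np.array(s['ee_rot'])
p,d=grab_frame('wrist'); cv2.imwrite('pics/w14.png',p); print(s['time_s'],T,np.round(R,3).tolist())
E
```

```text
37.05 [ 0.42238265 -0.33194403  0.1396566 ] [[0.223, 0.975, 0.0], [0.975, -0.223, -0.0], [-0.0, 0.0, -1.0]]
```

View pics/w14.png

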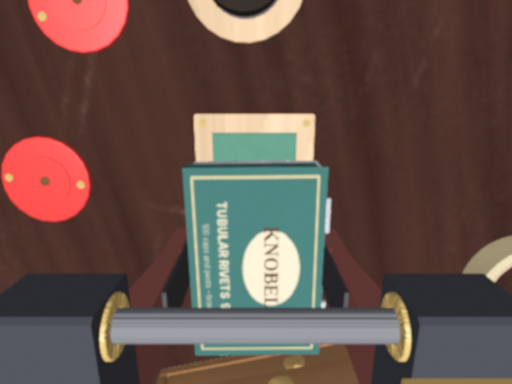

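The rest's near edge is at row 114 (columns 194–315) and the inlay edge at row 133 (213–296). The held tin's top face spans rows 166 to 355.

```bash
python3 - <<'E'
from h import *
C=cam('wrist'); s=monitor.get_state(); T=np.array(s['tool_pos']);R=np.array(s['ee_rot'])
p=cv2.imread('pics/w14.png'); h=cv2.cvtColor(p,cv2.COLOR_BGR2HSV)
f=lambda uv,z:((cast(C,uv,z)-T)@R*1000).round(1).tolist()
m=cv2.inRange(h,(8,30,140),(30,170,255)); e=[(u,np.argmax(m[90:140,u]>0)+90) for u in range(200,311,5)]
print('edge',np.polyfit(*np.array(f(np.array(e)-[0,.5],.006))[:,[1,0]].T,1).round(3))
r=[np.flatnonzero(m[v,150:350])[[0,-1]]+150 for v in (120,135,150)]; print('sides',r,[f([[a-.5,v],[b+.5,v]],.006) for (a,b),v in zip(r,(120,135,150))])
print('inlay',f([[213,133],[296,133]],.006))
print('tin top near',f([[184,166],[328,166]],.136),'bottom near',f([[193,163],[318,163]],.110),'far',f([[195,355],[318,353]],.136))
E
```

```text
edge [-1.000e-03  6.463e+01]
sides [array([193, 315]), array([194, 314]), array([194, 314])] [[[59.0, -48.9, 133.7], [59.0, 46.7, 133.7]], [[47.4, -48.7, 133.7], [47.4, 46.5, 133.7]], [[35.6, -49.3, 133.7], [35.5, 47.1, 133.7]]]
inlay [[49.0, -33.3, 133.7], [49.0, 31.9, 133.7]]
tin top near [[48.8, -30.1, 3.7], [48.8, 30.3, 3.7]] bottom near [[45.1, -31.0, 29.7], [45.1, 30.9, 29.7]] far [[-46.6, -30.1, 3.7], [-45.4, 30.9, 3.7]]
```

Emit:
play_rows:
  deltas: [0.001, -0.001, 0.03, 0, 0, 0, 0.001, -0.001, 0.065, 0, 0, 0, 0.001, -0.001, 0.088, 0, 0, 0, 0.001, -0.001, 0.096, 0, 0, 0, 0.001, -0.001, 0.1, 0, 0, 0, 0.001, -0.001, 0.102, 0, 0, 0, 0.001, -0.001, 0.103, 0, 0, 0, 0.001, -0.001, 0.104, 0, 0, 0]

```text
time_s: 38.1
tool_pos: [0.4215, -0.3313, 0.0362]
ee_rot: [[0.224, 0.975, 0.001], [0.975, -0.224, -0.001], [-0.001, 0.001, -1.0]]
ft_force: [0.7, -0.3, -1.9]
gripper_width: 0.0626
grasp_force: 30.0
```

Emit:
play_rows:
  deltas: [0, 0, 0, 0, 0, 0, 0, 0, 0.0005, 0, 0, 0, 0, 0, 0.0005, 0, 0, 0]

```text
time_s: 38.48
tool_pos: [0.4213, -0.3311, 0.0358]
ee_rot: [[0.224, 0.975, 0.0], [0.975, -0.224, -0.0], [-0.0, 0.0, -1.0]]
ft_force: [-0.7, 1.4, 4.7]
gripper_width: 0.0628
grasp_force: 30.0
```

Emit:
play_rows:
  deltas: [0, 0, 0, 0, 0, 0, 0, 0, 0, 0, 0, 0, 0, 0, 0, 0, 0, 0, 0, 0, 0, 0, 0, 0]
  hand: 0.0878

```text
time_s: 38.98
tool_pos: [0.4212, -0.331, 0.0351]
ee_rot: [[0.224, 0.975, -0.0], [0.975, -0.224, -0.0], [-0.0, -0.0, -1.0]]
ft_force: [0.1, -0.3, 0.3]
gripper_width: 0.0878
grasp_force: 0.0
```

Emit:
play_rows:
  deltas: [0, 0, -0.01, 0, 0, 0, 0, 0, -0.04, 0, 0, 0, 0, 0, -0.09, 0, 0, 0, 0, 0, -0.14, 0, 0, 0, 0, 0, -0.18, 0, 0, 0, 0, 0, -0.18, 0, 0, 0, 0, 0, -0.18, 0, 0, 0, 0, 0, -0.18, 0, 0, 0]

```text
time_s: 39.98
tool_pos: [0.4204, -0.3301, 0.2138]
ee_rot: [[0.224, 0.975, -0.002], [0.975, -0.224, 0.002], [0.002, -0.003, -1.0]]
ft_force: [-0.4, 0.3, -0.6]
gripper_width: 0.0879
grasp_force: 0.0
```

```bash
python3 - <<'E'
from h import *
C=cam('wrist'); s=monitor.get_state(); T=np.array(s['tool_pos']);R=np.array(s['ee_rot'])
p,d=grab_frame('wrist'); cv2.imwrite('pics/w15.png',p); print(s['time_s'],T)
c,_,o=C; P=np.array([[ (u-c['cx'])/c['fx'],(v-c['cy'])/c['fy'],1] for v in range(384) for u in range(512)])*d.reshape(-1,1)
W=P@C[1].T+o; q=W[(np.hypot(W[:,0]-.422,W[:,1]+.332)<.08)&(d.reshape(-1)>0)&(W[:,2]>.022)&(W[:,2]<.038)]; print('tin',rect((q-T)@R),q.mean(0))
for b in blobs(p,(70,60,30),(100,255,255),300): print('green',rect((cast(C,b,.032)-T)@R),b.min(0),b.max(0))
for b in blobs(p,(8,30,140),(30,170,255),300)[:4]: print('wood',rect((cast(C,b,.006)-T)@R),b.mean(0).round())
cv2.imwrite('pics/w15c.png',cv2.resize(p[90:270,160:350],None,fx=3,fy=3))
E
```

```text
39.975 [ 0.42038543 -0.33014973  0.21377362]
tin (array([-1.3,  1.7]), 97.2, 65.2, -0.5) [ 0.42175023 -0.3290277   0.02937079]
green (array([-0.8,  1.7]), 83.7, 51.1, -0.7) [230 136] [284 221]
wood (array([-0.2,  1.8]), 125.7, 96.7, 0.0) [257. 169.]
wood (array([-239.5,   20. ]), 316.8, 58.1, 89.9) [276. 372.]
wood (array([136.7,  -4.6]), 88.3, 47.2, -89.9) [250.  26.]
wood (array([-77.3, 236.9]), 101.6, 74.8, 89.9) [475. 241.]
```

View pics/w15c.png

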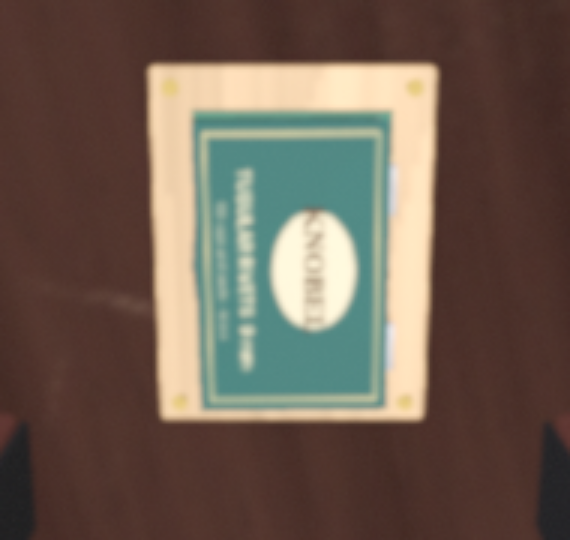

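The tin lies squarely on its outline, within about 1 mm and 0.6°. All four things are placed and the hand is clear.

```bash
python3 -c "
from workcell import job; print(job.close_job())"
```

```text
the job is handed in; nothing more can be done
None
```

I set the spool, wax block, tape roll and tin on their matching rests in that order, each within about 2 mm of centre by camera (wax and tin square to within 1°), never moved the hand to the jar or dish, and handed the job in at about 40 s; no verdict came back.

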